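# Back off the plate clamp with the ratchet

## Task

Free the clamp bar that holds the copper plate: flip the orange direction lever on the ratchet fully over to the loosening side, then swing the handle counter-clockwise (seen from above) until the clamp bolt comes up firmly against its stop. Feel for the ends of travel: never push on the ratchet or its lever with more than 25 N, leave the other things where they are, and leave the lever on loosen and the handle at rest, let go.

Things in the scene. Friction and masses are not known exactly. Their poses are not given: they have to be found in the camera images.
- jig: Plate-holding jig, fixed to the table: wooden bed 200 mm (its x) by 260 mm (its y), 30 mm thick, centred 20 mm to +x of the origin; dark steel clamp bar across it (40 x 200 mm, top 50 mm above the table; two round heads near its ends reach 56 mm). Origin: on the clamp bolt's axis, at table level; z up.
- ratchet: Ratchet captive on the clamp bolt; turns only about the bolt's upright axis, at least 1.9 rad counter-clockwise from its start. Origin on that axis at table level, z up, +x along the handle. Steel head 56 mm across, 62 to 86 mm above the table. Black grip 26 mm wide, 64 to 84 mm above the table, 75 to 185 mm from the axis; a 16 mm wide bar joins it to the head.
- handle_grip (a point): Good place to push the handle: mid-width, 150 mm from the bolt axis, 74 mm above the table; axes as the ratchet's. Turning the ratchet alone takes about 1.4 N here. The pawl has 14 clicks a turn, so the handle may travel up to 0.45 rad before it takes the bolt along; turning the bolt takes about 8 N here.
- selector (a joint): Direction lever, rad, relative to the ratchet, turning about the bolt axis; grows counter-clockwise from above. 0 (starts within 0.1 of it): tightens, drives the bolt clockwise, slips counter-clockwise. 0.9 (hard end): loosens, drives counter-clockwise, slips clockwise. Fully over means beyond 0.75. Stays where left. Against its end the force rises steeply.
- selector_tip (a point): Centre of the upright orange tab of the direction lever: 34 mm from the bolt axis, 100 mm above the table, on the side away from the handle. Tab 11 mm along the lever (point x, outward), 9 mm across (point y, the way it must move, counter-clockwise), 89 to 111 mm above the table. It moves at 2 to 4 N, with a hump of up to 7 N 0.5 to 0.7 rad over. Dots: red tighten, green loosen.
- bolt (a joint): Captive clamp bolt, rad: 0 fully tight (start), grows counter-clockwise from above as it loosens. It drags all the way (1.0 N m) and stays where left. It is fully backed off when the red finger on its flange meets the brass stop pin, somewhere between 0.75 and 1.25 rad; this varies and is not measured, so it must be felt: there the force rises steeply.
- bolt_axis (a point): Point on the bolt axis 50 mm above the table, at the clamp bar's top. Just above it turns the bolt's red finger (8 mm wide, to 46 mm from the axis); the brass stop pin stands 38 mm from the axis, 8 mm thick, to 64 mm above the table. Against the stop means finger and pin press with more than 5 N for 0.15 s, which takes about 10 N at the handle grip: push to about 12 to 18 N.
- glue_stick: Bystander, loose: upright white tube with green cap, 32 mm across, 100 mm tall, origin at the underside's centre.
- tape_roll: Bystander, loose: roll of clear tape lying flat, 90 mm across, 45 mm tall, origin at the underside's centre.
- brayer: Bystander, loose: ink roller: black roller 36 mm thick, 80 mm long along its y, wooden handle 24 mm thick towards its -x to 122 mm; origin on the table under the roller's axis.
- burnisher: Bystander, loose: hand tool with wooden handle, 170 mm long, lying along its x.
- ink_tin: Bystander, loose: ink tin with blue band, 70 mm across, 55 mm tall, origin at the underside's centre.
- palette: Bystander, loose: white ceramic slab 100 x 80 x 12 mm, origin at the underside's centre.
- spare_bolt: Bystander, loose: spare hex bolt standing on its head on the jig's bed, 22 mm across, 37 mm tall, origin at the underside's centre.

How it is judged:
By the outcome, as a careful person would: the job done as asked, in the order asked, and still so for the second after the job is handed in, with the robot touching nothing.
It also fails if it takes over 67 s, if anything falls off the work surface, if the arm or the gripper's body presses on something with over 40 N, if the wrist force passes 120 N, or if a joint passes its speed limit or range.

## Robot

A 7-joint arm with a two-finger parallel gripper is mounted at the origin on the work surface. World frame = base frame: x ahead of the robot, y to its left, z up, the work surface at z = 0. Lengths are in m, angles in rad, forces in N, time in s.
With the tool pointing down it reaches from about 0.4 to 0.85 m from the base axis. Payload 10.4 kg.
Tool frame: the origin (TCP) lies between the finger pads; the fingertips stand 19 mm ahead of it and the grasp point (between the pads) is the TCP (manip.tip_reach is the z of the fingertips in the tool frame, in m); z points along the fingers, y is the direction in which the jaws open and shut (so a half turn about z gives the same grasp; the last joint's range is limited). The gripper opens to 85 mm and grips with 20 to 120 N. Pads are 22 mm wide; open, the fingers measure 114 mm over their backs; the gripper's body (76 mm by 85 mm) begins 54 mm behind the grasp point. The pads swing forward as they close: fully open they stand 13 mm farther back than shut.
Start: joints at [-1.247, 0.332, -0.065, 1.46, 0.022, 1.35, -0.088], TCP at [0.212, 0.588, 0.214] pointing down, gripper open.
Joint ranges: [-2.6, 2.6], [-0.5, 2.12], [-1.47, 1.34], [0.16, 2.42], [-1.27, 4.41], [0.06, 2.06], [-2.6, 2.6]. Speed limits (rad/s): [2.22, 2.22, 2.79, 2.79, 3.14, 3.14, 3.14].

## Interface

Orientations are given as a unit quaternion [x, y, z, w].
In Python, from workcell import sensors, cams, manip gives the robot as it stands.
- The arm moves only by the shell command python3 -m jog 'ROWS' [FORCE]. ROWS is JSON, a list of rows, each a list of 3 entries, a list of its own where there are three numbers: the shift along the world's x, y, z in m, then the turn, a rotation vector about the world's x, y, z in rad, then the opening in per cent of the stroke, from 0 (shut) to 100 (fully open). In form: [[[dx, dy, dz], [wx, wy, wz], grip], ...]. A call has 1 to 5 rows; each row shifts and turns the pose as measured when the row begins; what a row does not reach is not made up. A row lasts 1/8 s, in which the tool goes at most 62.5 mm and 10.7 degrees, less where a joint would pass 70% of its speed; a pose out of reach is approached as far as the arm can. A call with a gripper value outside its range is refused whole. The fingers move at their own pace and stop on an object; FORCE is the grip in N (left out, the last holds). Time passes only in rows, so rows that do not move let the fingers close. It gives the time, the measured TCP pose, the force and the opening at its end, in the units of the state.
- sensors.get_obs(): the state, without advancing time (a new reading comes with each control period).
- cams.camera(name): name is "scene" or "top"; returns (picture, depth): 480x640x3 uint8, red, green, blue; 480x640 float32, m along the optical axis (not along the pixel's ray), 0 where there is no reading.
- cams.camera_model(name): a dict with "intrinsics" (3x3 intrinsics, pixels), "k1" (the pictures are not rectified: a ray, as slopes to the right and down, at radius r is drawn at 1 + k1 r^2 times it, then the intrinsics apply), "view" (4x4, takes a point from world to camera coordinates). Camera axes: x right, y down, z forward; pixel columns grow to the right and rows downward; lengths in m; the calibration is good to about 2 mm. A picture is of the moment at which its call begins. camera_model takes no time and is no camera call.
- manip.hand_in(): hands the job in, once; it reports no verdict.
The state is a dict: "clock": time; "joint_pos": joint angles; "joint_velocities": joint speeds; "tau": joint torques, N m; "position": TCP position; "ee_rot": TCP orientation; "ft_force": force on the tool from outside, world axes, zero at the start; "torque": the same for the moment, N m; "grip_width": opening from 0.0 (shut) to 1.0 (fully open).
Only numpy, scipy, OpenCV 4.12 (cv2) and the standard library are available. Lean on these libraries where they do the work, as an engineer would, in place of code of your own. Each camera call takes 0.05 s, during which the arm holds its last target.

## Working session

There is one attempt and no reset: what is moved stays moved. The work goes in short steps, Python scripts to look and compute and a shell command to move; the robot and the scene stay as the last step left them, time stands still between calls to the robot, and variables do not carry over. Pictures are saved under pics/ and viewed, and the job is handed in when it is done.

```bash
mkdir -p pics; ls
python3 - <<'E'
from workcell import sensors,cams,manip
import cv2
for n in("scene","top"):
    p,d=cams.camera(n); cv2.imwrite(f"pics/{n}0.png",p[:,:,::-1]); m=cams.camera_model(n); print(m)
o=sensors.get_obs(); print(o, manip.tip_reach)
E
```

```text
pics
{'intrinsics': array([[590.45624695,   0.        , 307.3844442 ],
       [  0.        , 590.45624695, 229.90334548],
       [  0.        ,   0.        ,   1.        ]]), 'k1': -0.021388598898868086, 'view': array([[-0.881096  ,  0.47283774,  0.00971111,  0.43509291],
       [ 0.34362942,  0.65416462, -0.67378593, -0.13772633],
       [-0.32494408, -0.59033307, -0.73886279,  1.56090755],
       [ 0.        ,  0.        ,  0.        ,  1.        ]])}
{'intrinsics': array([[548.76631064,   0.        , 319.11357491],
       [  0.        , 548.76631064, 234.49552226],
       [  0.        ,   0.        ,   1.        ]]), 'k1': -0.11067076046218789, 'view': array([[ 0.01796484, -0.99954104, -0.02439189,  0.01797237],
       [-0.99731764, -0.0161829 , -0.07138368,  0.53133485],
       [ 0.07095619,  0.02560886, -0.99715064,  1.22573378],
       [ 0.        ,  0.        ,  0.        ,  1.        ]])}
{'clock': 0.1, 'joint_pos': array([-1.24659846,  0.33277698, -0.06469896,  1.46084245,  0.02162044,
        1.34992685, -0.08848725]), 'joint_velocities': array([-2.98577035e-04, -2.83290081e-03, -7.99197954e-05, -1.39863055e-03,
        1.38038460e-03,  4.59403671e-04, -1.00157115e-03]), 'tau': array([ 1.55627320e-03, -6.26750064e+01,  4.94795095e-02, -3.92432106e+01,
        1.64842437e-02,  7.09520114e-03,  4.92045922e-05]), 'position': array([0.21231942, 0.5874488 , 0.21292242]), 'ee_rot': array([ 1.72513953e-01,  9.85006873e-01, -6.24903935e-04, -6.96346086e-05]), 'ft_force': array([ 0.05178156, -0.11832382,  0.06341504]), 'torque': array([0.01799236, 0.03388114, 0.01334098]), 'grip_width': 0.9983939971445699} 0.019
```

View pics/scene0.png

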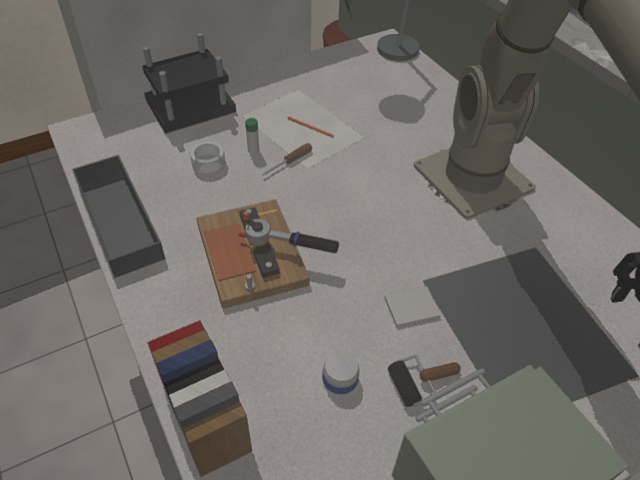

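View pics/top0.png

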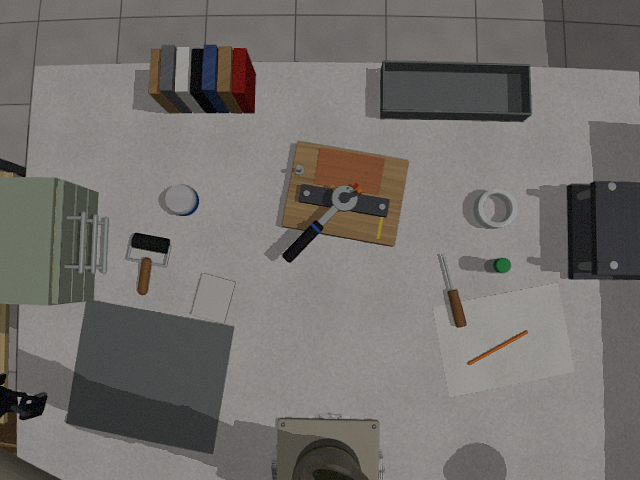

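Both views show the jig with the ratchet at top-view pixel (344,198). The grip runs to (290,257), and the orange and red parts are near (353,188). I'll zoom in and measure these.

```bash
cat > h.py <<'E'
import numpy as np, cv2
from workcell import sensors,cams,manip
def ray(n,u,v):
    m=cams.camera_model(n);K=m["intrinsics"];k=m["k1"];V=m["view"]
    a=np.array([(u-K[0,2])/K[0,0],(v-K[1,2])/K[1,1]]);s=a.copy()
    for _ in range(20): s=a/(1+k*(s@s))
    R=V[:3,:3];c=-R.T@V[:3,3];return c,R.T@np.array([s[0],s[1],1])
def onz(n,u,v,z):
    c,d=ray(n,u,v);return c+d*(z-c[2])/d[2]
def proj(n,p):
    m=cams.camera_model(n);K=m["intrinsics"];V=m["view"];q=V[:3,:3]@np.array(p)+V[:3,3];s=q[:2]/q[2];s=s*(1+m["k1"]*(s@s));return K[:2,:2]@s+K[:2,2]
def snap(n,name,box=None,z=1):
    p,d=cams.camera(n);q=p
    if box: x0,y0,x1,y1=box;q=p[y0:y1,x0:x1]
    q=cv2.resize(q,None,fx=z,fy=z,interpolation=cv2.INTER_CUBIC);cv2.imwrite(f"pics/{name}.png",q[:,:,::-1]);return p,d
E
python3 - <<'E'
from h import *
p,d=snap("top","t1",(270,130,420,270),5)
p2,d2=snap("scene","s1",(190,190,350,310),5)
for n,im in(("top",p),("scene",p2)):
    h=cv2.cvtColor(im,cv2.COLOR_RGB2HSV)
    box=np.zeros(im.shape[:2],bool)
    if n=="top": box[130:270,270:420]=1
    else: box[190:310,190:350]=1
    for nm,lo,hi in(("orange",(5,190,150),(18,255,255)),("red",(0,190,120),(4,255,255)),("black",(0,0,0),(179,110,45)),("green",(45,120,80),(80,255,255)),("blue",(105,120,60),(125,255,255))):
        m=(cv2.inRange(h,lo,hi)>0)&box
        k,l,st,c=cv2.connectedComponentsWithStats(m.astype(np.uint8))
        for i in range(1,k):
            if st[i,4]>6: print(n,nm,st[i],c[i].round(1))
E
```

```text
top orange [358 189   4   3  10] [359.2 190. ]
top red [353 183   5   6  13] [354.9 185.5]
top black [316 188  17  19 157] [326.6 198.3]
top black [302 191   5   6   8] [303.2 194.1]
top black [352 191   5   3  10] [354.2 192.1]
top black [299 201   5   2   7] [301.1 201.4]
top black [305 202  10   3  12] [309.6 202.9]
top black [354 211  23   5  27] [365.4 212.9]
top black [315 222   8   8  26] [318.7 225.2]
top black [283 225  35  37 352] [299.9 243.7]
top blue [311 223  10  10  35] [315.1 227.6]
scene blue [294 232   5   9  18] [295.8 236.1]
```

```bash
ls pics
```

```text
s1.png
scene0.png
t1.png
top0.png
```

View pics/t1.png

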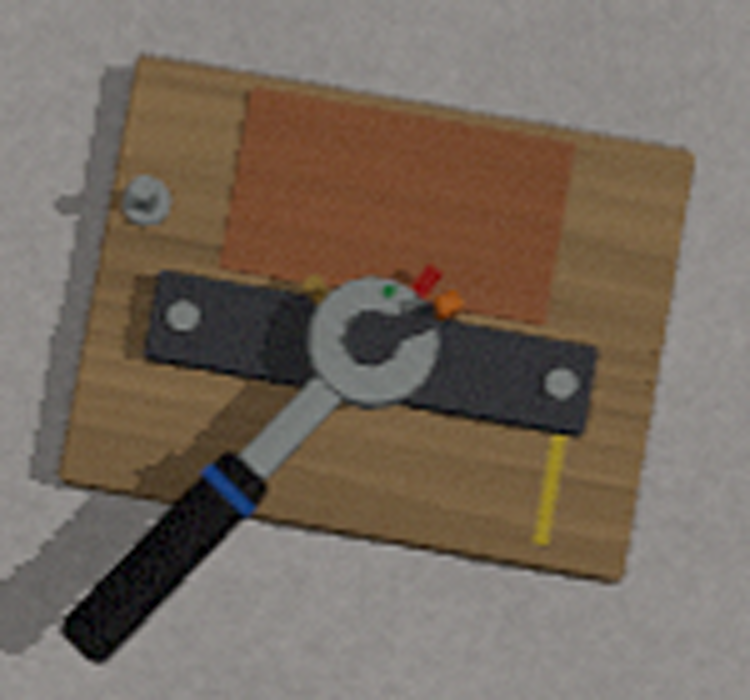

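View pics/s1.png

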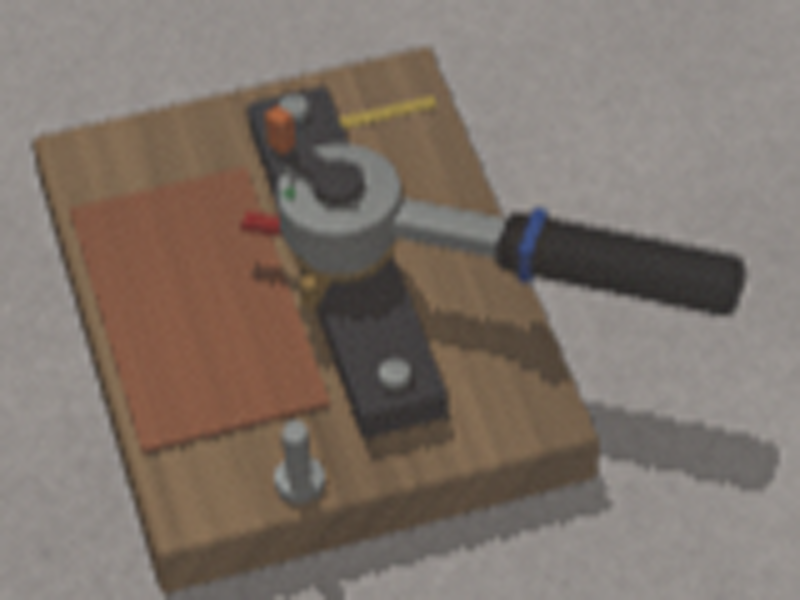

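The top view puts the orange tab at about (359.8,190.8), the head centre at (344.8,198.2), the green dot at (347.8,188.4), the red finger at (355.6,186) and the brass pin at (333,188). The handle end is at about (287,258). So the lever must move counter-clockwise, up and left in the image, and the handle swings down and then right.

Run:
```python
from h import *
c,dd=ray("top",344.8,198.2)
A=onz("top",344.8,198.2,.086);print("axis head top",A)
# midpoint of head in scene: (339,180)/5+190 head top ellipse centre
B=onz("scene",190+340/5,190+194/5,.086);print("scene axis",B)
T=onz("top",359.8,190.8,.111);print("tab top",T)
T2=onz("scene",190+279/5,190+132/5,.1);print("tab scene z.1",T2)
for u,v in((85,640),):
    pass
G=[onz("top",270+u/5,130+v/5,.084) for u,v in((68,627),(100,662),(222,455),(266,490),(345,377))]
e=(G[0]+G[1])/2;f=(G[2]+G[3])/2
print("grip end",e,"start",f)
d=e-f;print("ang end-start",np.arctan2(d[1],d[0]),"from axis",np.arctan2(*(e-A)[1::-1]),np.linalg.norm((e-A)[:2]),np.linalg.norm((f-A)[:2]))
for X in(T,T2):
  print("tab ang",np.arctan2(*(X-A)[1::-1]),np.linalg.norm((X-A)[:2]))
for nm,u,v,z in(("pin",315,288,.064),("finger",428,280,.056),("head1",183,316,.056),("head2",562,382,.056),("spare",147,196,.06)):
  X=onz("top",270+u/5,130+v/5,z);print(nm,X,np.arctan2(*(X-A)[1::-1]),np.linalg.norm((X-A)[:2]))
```

```text
axis head top [ 0.60553221 -0.02863695  0.086     ]
scene axis [ 0.60692149 -0.02344959  0.086     ]
tab top [ 0.61831294 -0.05957876  0.111     ]
tab scene z.1 [ 0.61993218 -0.05826719  0.1       ]
grip end [0.4726763 0.0938652 0.084    ] start [0.54790725 0.02646029 0.084     ]
ang end-start 2.4110067983384282 from axis 2.3967183318509497 0.18071378461430665 0.07972667231449906
tab ang -1.179084899739518 0.03347749318097724
tab ang -1.118420183166365 0.03294404578245156
pin [ 0.6317144  -0.00280277  0.064     ] 0.7787079334238497 0.03678195480712302
finger [ 0.63730927 -0.05277908  0.056     ] -0.6497021907218634 0.03990769404858325
head1 [0.61961576 0.05549435 0.056     ] 1.4049345695321949 0.08530195253426924
head2 [ 0.59275888 -0.11247958  0.056     ] -1.7219826490039198 0.08481004622761054
spare [0.67255849 0.07236374 0.06      ] 0.9849045312488169 0.12121742173317858
```

```bash
python3 -m jog '[[[0.01,-0.03,0.02],[0,0,-0.05],0],[[0.025,-0.045,0.01],[0,0,-0.055],0],[[0.025,-0.045,0],[0,0,-0.055],0],[[0.025,-0.045,0],[0,0,-0.055],0],[[0.025,-0.045,0],[0,0,-0.055],0]]' 20; python3 -m jog '[[[0.025,-0.045,0],[0,0,-0.055],0],[[0.025,-0.045,0],[0,0,-0.055],0],[[0.025,-0.045,0],[0,0,-0.055],0],[[0.025,-0.045,0],[0,0,-0.055],0],[[0.025,-0.045,0],[0,0,-0.055],0]]'
```

```text
clock: 0.82
position: [0.3214, 0.3736, 0.2421]
ee_rot: [0.304, 0.953, -0.001, -0.001]
ft_force: [1.1, 0.7, 0.8]
grip_width: -0.002
clock: 1.45
position: [0.4493, 0.1402, 0.2424]
ee_rot: [0.436, 0.9, 0.0, -0.001]
ft_force: [0.2, 1.1, 0.3]
grip_width: 0.001
```

```bash
python3 -m jog '[[[0.026,-0.044,0],[0,0,-0.05],0],[[0.026,-0.044,0],[0,0,-0.05],0],[[0.026,-0.044,-0.02],[0,0,-0.05],0],[[0.026,-0.044,-0.03],[0,0,-0.05],0],[[0.026,-0.044,-0.03],[0,0,-0.05],0]]'; python3 -m jog '[[[0,0,0],[0,0,0],0]]'
python3 - <<'E'
from h import *
o=sensors.get_obs();print(o['position'],o['ee_rot'],o['ft_force'])
snap("top","t2",(270,130,420,270),5);snap("scene","s2",(190,130,350,310),4)
E
```

```text
clock: 2.08
position: [0.5841, -0.0869, 0.1633]
ee_rot: [0.547, 0.837, 0.003, 0.002]
ft_force: [1.2, 1.4, 0.9]
grip_width: -0.005
clock: 2.2
position: [0.583, -0.0912, 0.1603]
ee_rot: [0.55, 0.835, 0.0, 0.0]
ft_force: [-0.3, 1.2, 0.8]
grip_width: 0.0
[ 0.58301567 -0.09121712  0.16026939] [5.50062528e-01 8.35123319e-01 3.74514577e-04 3.41392773e-04] [-0.27316836  1.20176681  0.79636144]
```

View pics/s2.png

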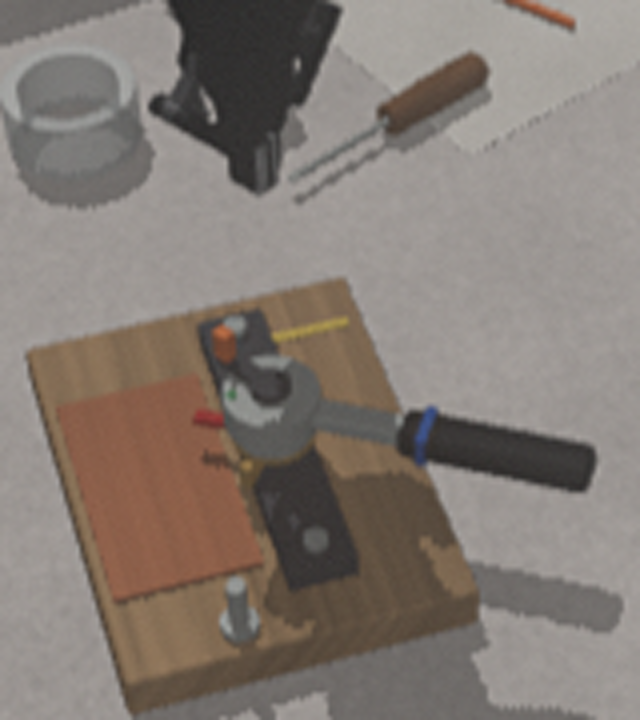

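View pics/t2.png

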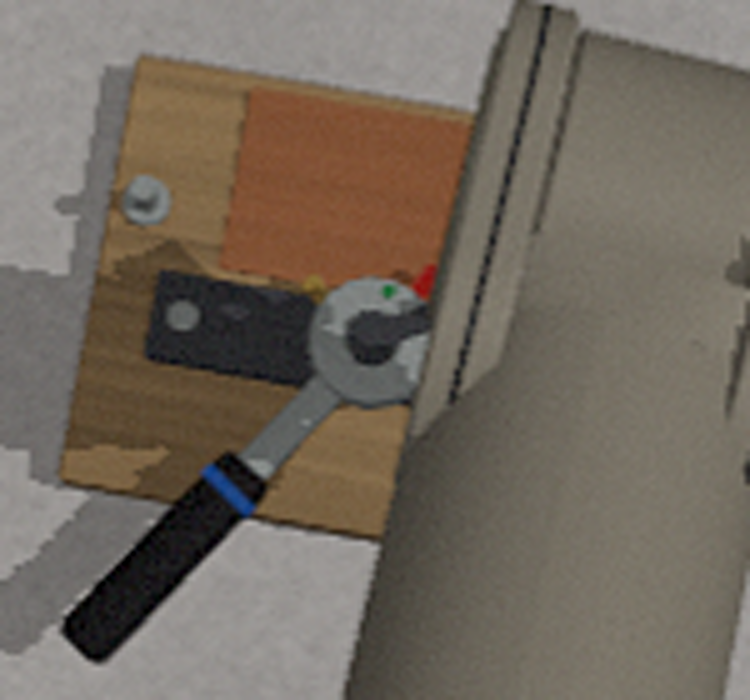

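The scene view shows the closed fingertips at about (255,175) in the crop, clear of everything. The tab (222,343) and handle haven't moved. Next I'll descend behind the tab.

```bash
python3 -m jog '[[[-0.003,0.005,-0.02],[0,0,0],0],[[0,0.003,-0.015],[0,0,0],0],[[0,0,-0.01],[0,0,0],0],[[0,0,0],[0,0,0],0]]'
python3 - <<'E'
from h import *
snap("scene","s3",(190,130,350,310),4)
E
```

```text
clock: 2.8
position: [0.582, -0.0743, 0.1195]
ee_rot: [0.545, 0.838, 0.005, 0.002]
ft_force: [0.4, 0.3, 0.9]
grip_width: -0.004
```

View pics/s3.png

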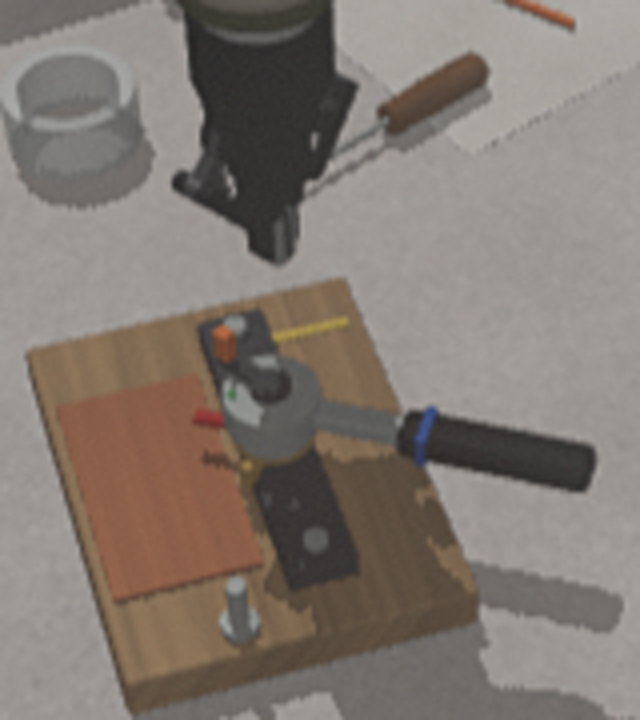

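Run:
```python
from h import *
o=sensors.get_obs();p=o['position'];print(p)
for z in(0.0,.019):
  q=proj("scene",[p[0],p[1],p[2]-z]);print(z,q,(q-[190,130])*4)
print((proj("scene",[.62,-.0595,.1])-[190,130])*4)
```

```text
[ 0.58239675 -0.07441589  0.11996688]
0.0 [257.52405592 200.04751867] [270.09622368 280.19007468]
0.019 [257.9636992 205.9952309] [271.85479679 303.98092359]
[222.18321487 344.22879599]
```

Run:
```python
from h import *
q=proj("scene",[.583,-.0912,.1603-.019]);print((q-[190,130])*4)
p,d=snap("scene","s4",(190,130,350,310),4)
o=sensors.get_obs();print(o['position'],o['clock'],o['ft_force'])
V=cams.camera_model("scene")["view"]
for (u,v) in((258,190),(258,193),(258,195),(257,185)):
    c,r=ray("scene",u,v); print(u,v,d[v,u],c+r*d[v,u])
```

```text
[254.43170808 234.70226401]
[ 0.58256782 -0.07470241  0.12022898] 2.9 [-0.35404835 -0.37729718  0.16541659]
258 190 1.2940944 [ 0.58271421 -0.0665389   0.15800456]
258 193 1.2973422 [ 0.58408749 -0.06441373  0.15130705]
258 195 1.3071932 [ 0.58292221 -0.06812356  0.14145097]
257 185 1.2793596 [ 0.58494627 -0.06472321  0.17551485]
```

View pics/s4.png

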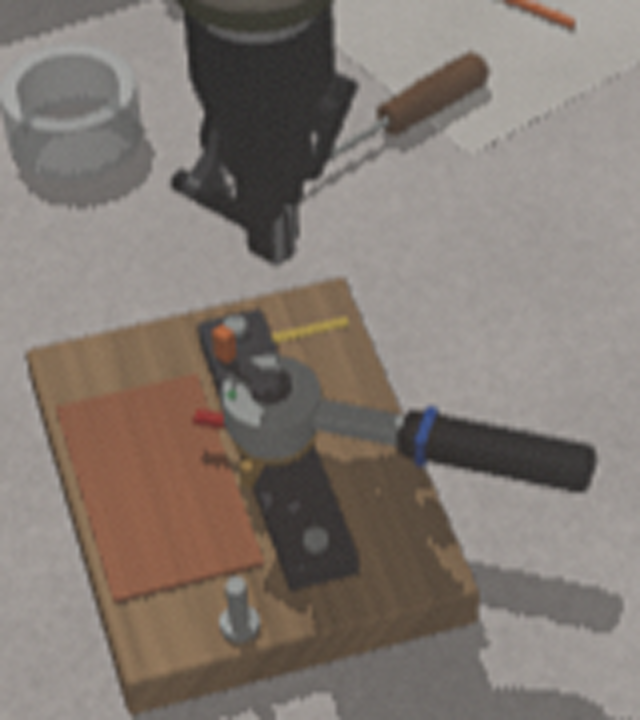

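Run:
```python
from h import *
p,d=cams.camera("scene");o=sensors.get_obs();P=o['position'];print(P)
L=[]
for v in range(130,230):
  for u in range(225,290):
    if d[v,u]>0:
      c,r=ray("scene",u,v);X=c+r*d[v,u]
      if np.hypot(*(X-P)[:2])<.03 and X[2]>.115: L.append((*X,u,v))
L=np.array(L);i=np.argsort(L[:,2])[:12];print(L[i].round(3))
for lo in np.arange(.12,.2,.01):
  m=(L[:,2]>=lo)&(L[:,2]<lo+.01)
  if m.any():print(lo.round(2),m.sum(),L[m,:3].min(0).round(3),L[m,:3].max(0).round(3))
print(p[190:210,258])
```

```text
[ 0.58263313 -0.07488576  0.12034019]Traceback (most recent call last):
  File "<stdin>", line 7, in <module>
  File "h.py", line 4, in ray
    m=cams.camera_model(n);K=m["intrinsics"];k=m["k1"];V=m["view"]
ValueError: time passes only in moves, steps and waits
```

```bash
sed -i 's/^import numpy as np, cv2/import numpy as np, cv2, functools/; s/^def ray/CM=functools.lru_cache(lambda n: cams.camera_model(n))\ndef ray/; s/m=cams.camera_model(n);/m=CM(n);/' h.py
python3 - <<'E'
from h import *
p,d=cams.camera("scene");o=sensors.get_obs();P=o['position'];print(P)
L=[]
for v in range(130,230):
  for u in range(225,290):
    if d[v,u]>0:
      c,r=ray("scene",u,v);X=c+r*d[v,u]
      if np.hypot(*(X-P)[:2])<.03 and X[2]>.115: L.append((*X,u,v))
L=np.array(L);i=np.argsort(L[:,2])[:8];print(L[i].round(3))
for lo in np.arange(.12,.2,.01):
  m=(L[:,2]>=lo)&(L[:,2]<lo+.01)
  if m.any():print(lo.round(2),m.sum(),L[m,:3].min(0).round(3),L[m,:3].max(0).round(3))
print(p[190:210,258].tolist())
E
```

```text
[ 0.58262649 -0.07500112  0.12032107]
[[ 5.72e-01 -7.00e-02  1.41e-01  2.62e+02  1.93e+02]
 [ 5.83e-01 -6.70e-02  1.43e-01  2.58e+02  1.95e+02]
 [ 5.75e-01 -6.90e-02  1.43e-01  2.61e+02  1.93e+02]
 [ 5.77e-01 -6.60e-02  1.44e-01  2.61e+02  1.94e+02]
 [ 5.79e-01 -6.60e-02  1.44e-01  2.60e+02  1.94e+02]
 [ 5.83e-01 -6.80e-02  1.45e-01  2.58e+02  1.94e+02]
 [ 5.82e-01 -6.30e-02  1.45e-01  2.59e+02  1.95e+02]
 [ 5.93e-01 -7.80e-02  1.47e-01  2.52e+02  1.92e+02]]
0.14 20 [ 0.567 -0.078  0.141] [ 0.593 -0.063  0.15 ]
0.15 41 [ 0.562 -0.079  0.15 ] [ 0.595 -0.063  0.16 ]
0.16 41 [ 0.567 -0.079  0.16 ] [ 0.594 -0.062  0.17 ]
0.17 28 [ 0.566 -0.076  0.17 ] [ 0.592 -0.062  0.18 ]
0.18 39 [ 0.555 -0.082  0.18 ] [ 0.601 -0.053  0.19 ]
0.19 86 [ 0.553 -0.083  0.19 ] [ 0.603 -0.052  0.2  ]
0.2 49 [ 0.558 -0.083  0.201] [ 0.603 -0.053  0.21 ]
[[69, 68, 67], [69, 66, 66], [68, 66, 66], [69, 67, 67], [69, 68, 68], [85, 83, 82], [133, 129, 126], [156, 152, 147], [157, 151, 149], [153, 148, 144], [153, 150, 146], [157, 152, 150], [147, 140, 134], [139, 121, 105], [132, 108, 84], [133, 110, 86], [129, 106, 83], [132, 108, 85], [134, 111, 87], [133, 109, 86]]
```

Run:
```python
from h import *
p,d=cams.camera("scene")
for n,u,v in(("cap",252,123),("table",330,320),("ratch head",257,222),("grip",320,242),("bed",285,285),("table2",180,200),("tab",246,216)):
    c,r=ray("scene",u,v);print(n,d[v,u],(c+r*d[v,u]).round(3))
o=sensors.get_obs();print(o['joint_pos'].round(3),o['ee_rot'],o['ft_force'],o['torque'])
```

```text
cap 1.1240509 [ 0.596 -0.041  0.362]
table 1.2554667 [ 0.553  0.213 -0.   ]
ratch head 1.3137867 [ 0.604 -0.034  0.096]
grip 1.2908782 [0.503 0.074 0.085]
bed 1.2804509 [0.606 0.105 0.029]
table2 1.4939716 [ 0.711 -0.278  0.   ]
tab 1.3141749 [ 0.621 -0.055  0.105]
[-0.436  0.346  0.598  1.718 -0.221  1.133  0.644] [0.5454016  0.83815158 0.00551291 0.00293875] [ 0.68815366  0.82551852 -0.39844066] [-0.01074529 -0.03671148 -0.05650583]
```

```bash
python3 -m jog '[[[0.002,-0.005,-0.004],[0,0,0],0],[[0.007,0.003,0],[0,0,0],0],[[0.005,0.002,0],[0,0,0],0]]';python3 -m jog '[[[0.004,0.002,0],[0,0,0],0]]'; python3 -m jog '[[[0.004,0.002,0],[0,0,0],0]]'
```

```text
clock: 3.42
position: [0.5977, -0.0756, 0.1165]
ee_rot: [0.546, 0.838, 0.006, 0.003]
ft_force: [-0.2, 0.0, 0.3]
grip_width: 0.0
clock: 3.55
position: [0.6021, -0.0734, 0.1164]
ee_rot: [0.546, 0.838, 0.006, 0.003]
ft_force: [-0.7, -0.0, 0.4]
grip_width: -0.001
clock: 3.68
position: [0.6065, -0.0711, 0.1164]
ee_rot: [0.546, 0.838, 0.006, 0.003]
ft_force: [0.4, -0.9, 0.2]
grip_width: -0.0
```

```bash
python3 -m jog '[[[0.003,0.0015,0],[0,0,0],0]]';python3 -m jog '[[[0.003,0.0015,0],[0,0,0],0]]'; python3 -m jog '[[[0.002,0.001,0],[0,0,0],0]]';python3 - <<'E'
from h import *
snap("scene","s5",(190,130,350,310),4)
E
```

```text
clock: 3.8
position: [0.6098, -0.0693, 0.1164]
ee_rot: [0.545, 0.838, 0.006, 0.003]
ft_force: [0.0, -0.6, -0.2]
grip_width: 0.003
clock: 3.92
position: [0.613, -0.0677, 0.1163]
ee_rot: [0.545, 0.838, 0.006, 0.003]
ft_force: [-0.0, -0.6, -0.5]
grip_width: 0.001
clock: 4.05
position: [0.6152, -0.0665, 0.1163]
ee_rot: [0.545, 0.838, 0.006, 0.003]
ft_force: [-0.0, 0.5, -1.2]
grip_width: -0.003
```

View pics/s5.png

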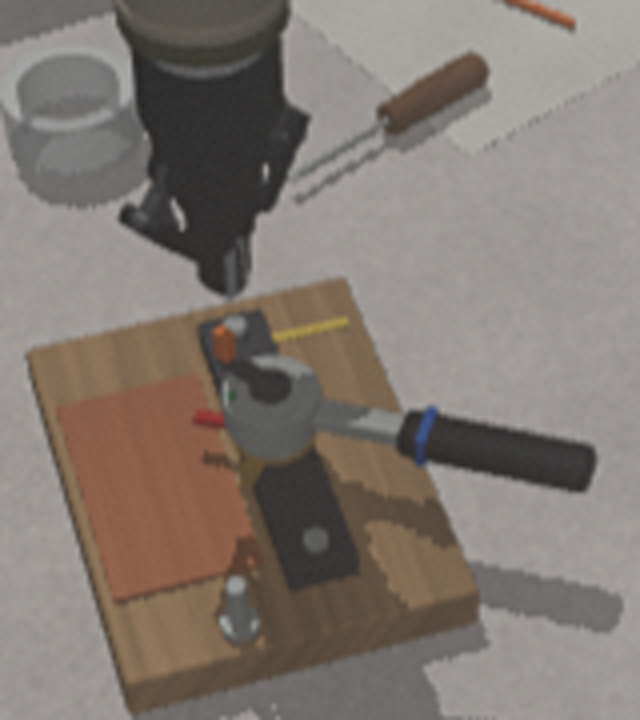

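No contact was felt, and both the depth and the picture put the real fingertips about 40 mm higher than the reported tip. That's roughly z_tcp + 0.022, and the tip sits near (228,290) in the crop, above the tab at (222,343). I'll back off, go lower and check again.

```bash
python3 -m jog '[[[-0.017,-0.008,0],[0,0,0],0],[[-0.017,-0.008,-0.004],[0,0,0],0],[[0,0,-0.02],[0,0,0],0],[[0,0,-0.01],[0,0,0],0],[[0,0,0],[0,0,0],0]]';python3 - <<'E'
from h import *
p,d=snap("scene","s6",(190,130,350,310),4)
o=sensors.get_obs();P=o['position'];print(P,o['ft_force'])
L=[]
for v in range(130,240):
  for u in range(225,290):
    if d[v,u]>0:
      c,r=ray("scene",u,v);X=c+r*d[v,u]
      if np.hypot(*(X-P)[:2])<.03 and X[2]>.07: L.append((*X,u,v))
L=np.array(L);i=np.argsort(L[:,2])[:8];print(L[i].round(3))
E
```

```text
clock: 4.72
position: [0.5807, -0.083, 0.0821]
ee_rot: [0.545, 0.838, 0.006, 0.004]
ft_force: [0.5, -0.6, 0.3]
grip_width: -0.0
[ 0.58101191 -0.08298131  0.08248781] [-0.21128932  0.13598067  0.39244535]
[[ 5.71e-01 -7.60e-02  1.04e-01  2.62e+02  2.03e+02]
 [ 5.80e-01 -7.30e-02  1.05e-01  2.59e+02  2.05e+02]
 [ 5.81e-01 -7.70e-02  1.05e-01  2.58e+02  2.04e+02]
 [ 5.77e-01 -7.40e-02  1.05e-01  2.60e+02  2.04e+02]
 [ 5.69e-01 -7.60e-02  1.06e-01  2.63e+02  2.02e+02]
 [ 5.71e-01 -7.70e-02  1.07e-01  2.62e+02  2.02e+02]
 [ 5.76e-01 -7.60e-02  1.07e-01  2.60e+02  2.03e+02]
 [ 5.89e-01 -8.50e-02  1.07e-01  2.53e+02  2.02e+02]]
```

View pics/s6.png

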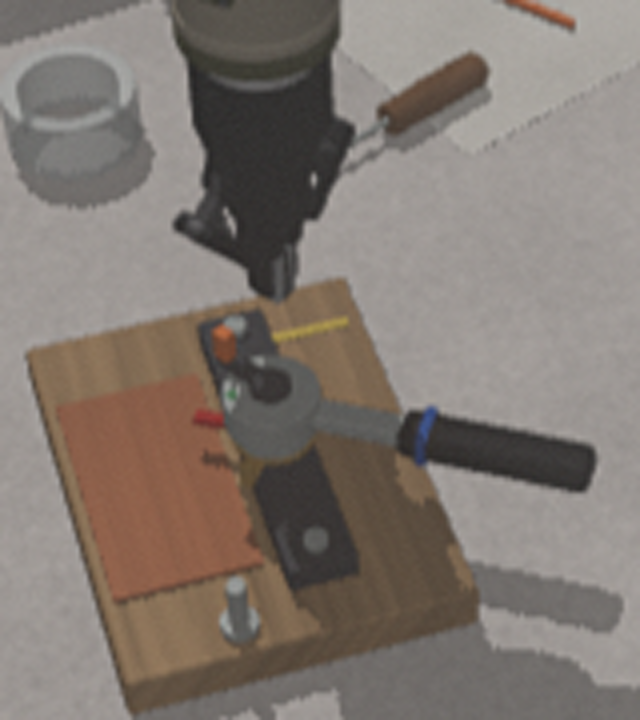

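```bash
python3 -m jog '[[[0,0,-0.008],[0,0,0],0],[[0.007,0.003,0],[0,0,0],0],[[0.006,0.003,0],[0,0,0],0]]';python3 -m jog '[[[0.004,0.002,0],[0,0,0],0]]'; python3 -m jog '[[[0.003,0.0015,0],[0,0,0],0]]'; python3 -m jog '[[[0.003,0.0015,0],[0,0,0],0]]'
```

```text
clock: 5.15
position: [0.5956, -0.0766, 0.0751]
ee_rot: [0.545, 0.838, 0.007, 0.005]
ft_force: [-0.6, 0.3, -0.3]
grip_width: 0.002
clock: 5.28
position: [0.6003, -0.0742, 0.0752]
ee_rot: [0.545, 0.838, 0.007, 0.005]
ft_force: [-0.3, -0.1, -0.6]
grip_width: -0.002
clock: 5.4
position: [0.6037, -0.0724, 0.0752]
ee_rot: [0.545, 0.838, 0.007, 0.005]
ft_force: [0.3, 0.3, 0.0]
grip_width: 0.002
clock: 5.52
position: [0.607, -0.0708, 0.0753]
ee_rot: [0.545, 0.838, 0.007, 0.005]
ft_force: [0.2, 0.7, 0.1]
grip_width: -0.001
```

```bash
for i in 1; do python3 -m jog '[[[0.003,0.0015,0],[0,0,0],0]]'; python3 -m jog '[[[0.003,0.0015,0],[0,0,0],0]]'; done;  python3 - <<'E'
from h import *
snap("scene","s7",(190,130,350,310),4)
E
```

```text
clock: 5.65
position: [0.6099, -0.0696, 0.0753]
ee_rot: [0.545, 0.838, 0.006, 0.005]
ft_force: [-2.5, -2.0, 2.3]
grip_width: 0.001
clock: 5.78
position: [0.6126, -0.0686, 0.0752]
ee_rot: [0.545, 0.838, 0.006, 0.004]
ft_force: [-2.9, -2.7, 1.0]
grip_width: 0.001
```

View pics/s7.png

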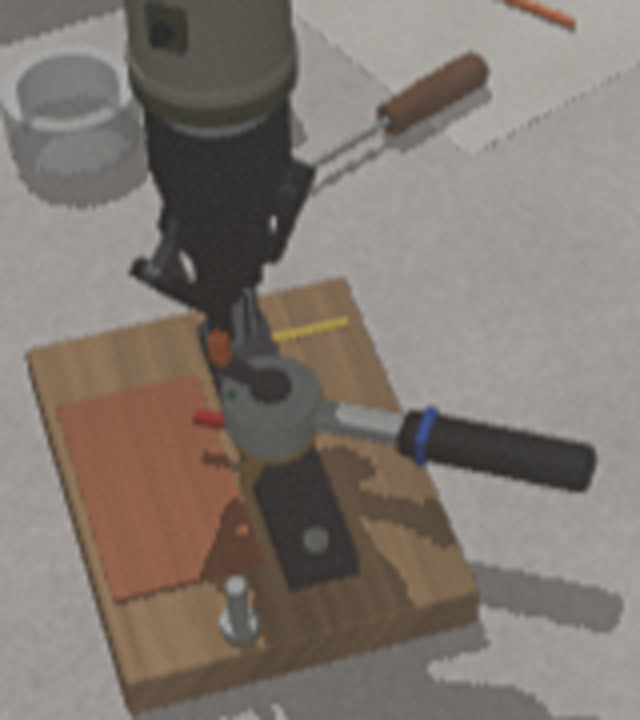

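Contact registers at about 4 N, and the tab has shifted slightly to (219,348). I'll push it along the arc, rotating the tool to match.

```bash
python3 -m jog '[[[0.004,0.001,0],[0,0,0.1],0]]'; python3 -m jog '[[[0.004,0.0012,0],[0,0,0.1],0]]';python3 -m jog '[[[0.004,0.0017,0],[0,0,0.1],0]]'
```

```text
clock: 5.95
position: [0.6169, -0.0678, 0.0752]
ee_rot: [0.502, 0.865, 0.006, 0.004]
ft_force: [-1.9, -2.1, 0.1]
grip_width: 0.001
clock: 6.08
position: [0.621, -0.067, 0.0752]
ee_rot: [0.457, 0.889, 0.006, 0.004]
ft_force: [-2.6, -1.7, 0.6]
grip_width: -0.004
clock: 6.2
position: [0.6248, -0.0661, 0.0752]
ee_rot: [0.411, 0.912, 0.006, 0.004]
ft_force: [-4.1, -3.6, 1.9]
grip_width: -0.003
```

```bash
python3 -m jog '[[[0.0032,0.0022,0],[0,0,0.1],0]]'; python3 -m jog '[[[0.003,0.0023,0],[0,0,0.1],0]]';python3 - <<'E'
from h import *
snap("scene","s8",(190,130,350,310),4)
E
```

```text
clock: 6.32
position: [0.6276, -0.0653, 0.0752]
ee_rot: [0.364, 0.932, 0.005, 0.003]
ft_force: [-3.7, -5.7, 2.5]
grip_width: 0.001
clock: 6.45
position: [0.6303, -0.0645, 0.0752]
ee_rot: [0.316, 0.949, 0.005, 0.003]
ft_force: [-2.7, -4.5, 2.4]
grip_width: -0.0
```

View pics/s8.png

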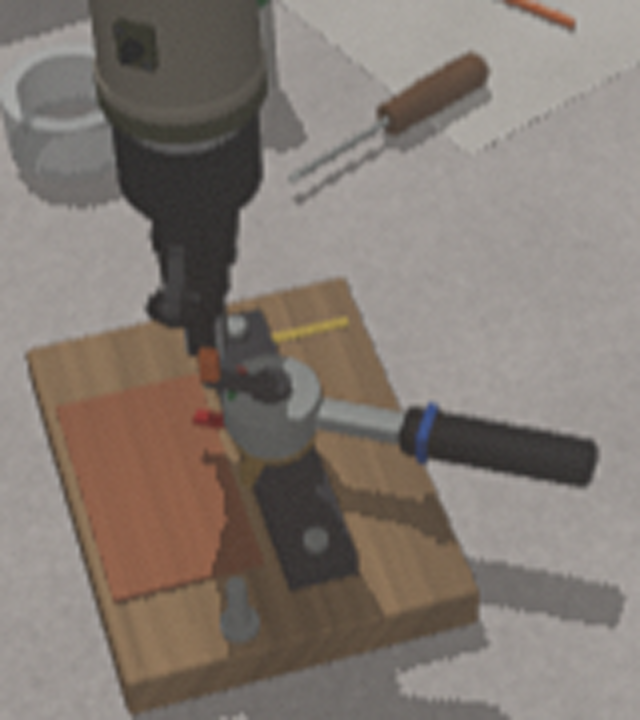

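```bash
python3 -m jog '[[[0.0024,0.0035,0],[0,0,0.06],0]]'; python3 -m jog '[[[0.0022,0.0035,0],[0,0,0.08],0]]';python3 -m jog '[[[0.002,0.0035,0],[0,0,0.08],0]]'
```

```text
clock: 6.62
position: [0.6328, -0.0627, 0.0753]
ee_rot: [0.285, 0.958, 0.004, 0.003]
ft_force: [-0.5, -6.3, 0.7]
grip_width: -0.001
clock: 6.75
position: [0.6351, -0.0613, 0.0754]
ee_rot: [0.247, 0.969, 0.003, 0.004]
ft_force: [-0.0, -6.8, -0.2]
grip_width: -0.001
clock: 6.88
position: [0.6373, -0.0599, 0.0755]
ee_rot: [0.209, 0.978, 0.002, 0.004]
ft_force: [0.7, -6.2, -1.4]
grip_width: 0.003
```

```bash
python3 -m jog '[[[0.0005,0.0055,0],[0,0,0.03],0]]'; python3 -m jog '[[[0.0005,0.0055,0],[0,0,0.03],0]]';python3 - <<'E'
from h import *
snap("scene","s9",(190,130,350,310),4)
E
```

```text
clock: 7.0
position: [0.6384, -0.0569, 0.0757]
ee_rot: [0.195, 0.981, 0.001, 0.005]
ft_force: [2.2, -7.7, 0.1]
grip_width: 0.002
clock: 7.12
position: [0.6395, -0.053, 0.076]
ee_rot: [0.182, 0.983, 0.0, 0.006]
ft_force: [1.8, -4.4, -0.3]
grip_width: -0.005
```

View pics/s9.png

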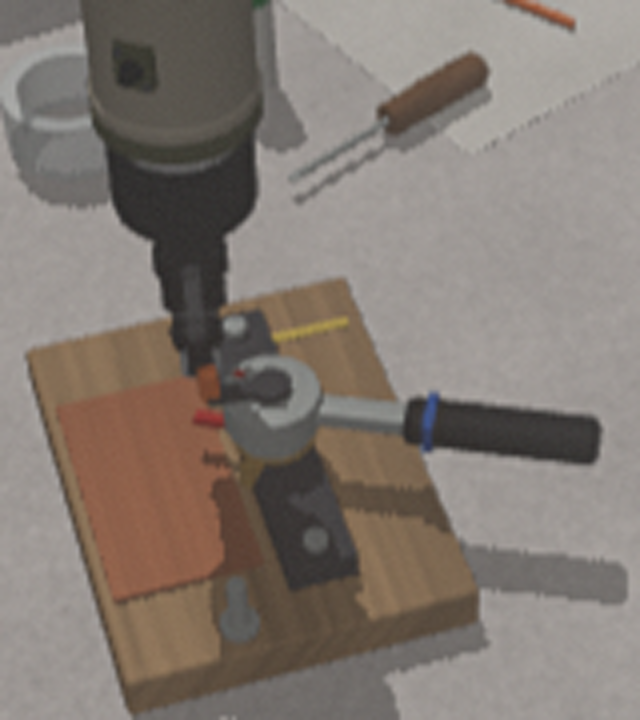

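```bash
cat >> h.py <<'E'
AX=np.array([.606,-.0285])
def ang(n,u,v,z):
    X=onz(n,u,v,z)[:2]-AX;return X.round(4),round(float(np.arctan2(X[1],X[0])),3),round(float(np.hypot(*X)),4)
E
python3 - <<'E'
from h import *
f=lambda a,b:(190+a/4,130+b/4)
for nm,a,b,z in(("tab",208,383,.1),("end",600,440,.074),("tab0",222,343,.1),("end0",596,469,.074),("blue",431,420,.074),("blue0",427,436,.074)):
    print(nm,ang("scene",*f(a,b),z))
E
```

```text
tab (array([ 0.033 , -0.0076]), -0.227, 0.0339)
end (array([-0.1498,  0.1099]), 2.509, 0.1858)
tab0 (array([ 0.0137, -0.0319]), -1.165, 0.0347)
end0 (array([-0.1372,  0.1272]), 2.394, 0.187)
blue (array([-0.0738,  0.0531]), 2.518, 0.0909)
blue0 (array([-0.0663,  0.0626]), 2.385, 0.0912)
```

```bash
python3 -m jog '[[[-0.0005,0.004,0],[0,0,0.05],0]]'; python3 -m jog '[[[-0.0005,0.004,0],[0,0,0.05],0]]';python3 -m jog '[[[0,0,0],[0,0,0],0]]';python3 - <<'E'
from h import *
snap("scene","s10",(190,130,350,310),4)
E
```

```text
clock: 7.3
position: [0.6399, -0.0502, 0.0763]
ee_rot: [0.157, 0.988, -0.0, 0.007]
ft_force: [4.1, -9.0, -1.5]
grip_width: -0.007
clock: 7.42
position: [0.6401, -0.0485, 0.0767]
ee_rot: [0.133, 0.991, -0.001, 0.008]
ft_force: [2.7, -8.4, -0.6]
grip_width: -0.001
clock: 7.55
position: [0.6403, -0.0492, 0.0767]
ee_rot: [0.134, 0.991, -0.001, 0.009]
ft_force: [0.2, -0.5, -0.8]
grip_width: 0.001
```

View pics/s10.png

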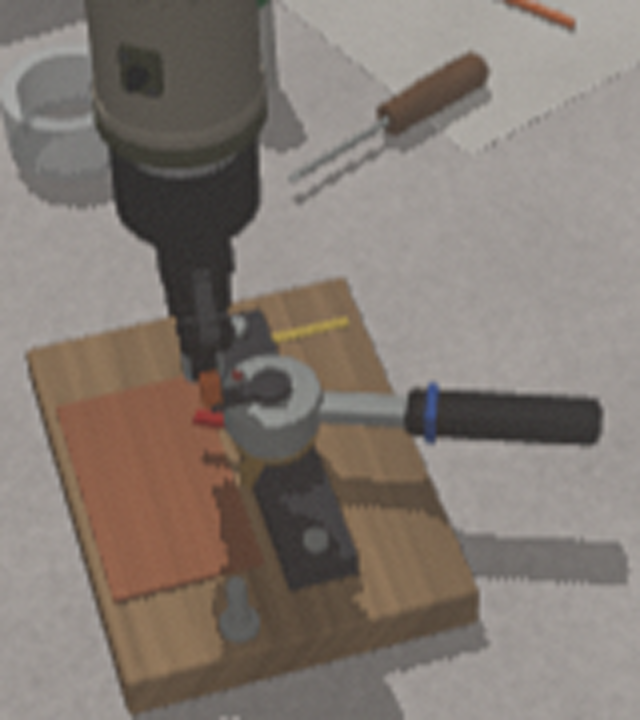

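```bash
python3 -m jog '[[[0.006,-0.02,0],[0,0,0],0],[[0.005,-0.02,0.02],[0,0,0],0],[[0,0,0.05],[0,0,0],0],[[-0.03,0.03,0.03],[0,0,-0.1],0],[[-0.05,0.03,0],[0,0,-0.1],0]]'; python3 -m jog '[[[-0.05,0.035,0],[0,0,-0.1],0],[[-0.04,0.035,0],[0,0,0],0],[[0,0.04,0],[0,0,0],0],[[0,0.03,0],[0,0,0],0]]';python3 - <<'E'
from h import *
o=sensors.get_obs();print(o['joint_pos'].round(2))
snap("scene","s11",(190,130,350,310),4)
snap("top","t11",(270,130,420,270),5)
E
```

```text
clock: 8.22
position: [0.5723, -0.0347, 0.1784]
ee_rot: [0.24, 0.971, -0.001, 0.008]
ft_force: [0.0, 0.8, 0.6]
grip_width: 0.004
clock: 8.72
position: [0.4787, 0.1066, 0.1803]
ee_rot: [0.293, 0.956, 0.001, 0.009]
ft_force: [0.5, -0.7, -0.3]
grip_width: 0.002
[-0.63  0.03  0.32  1.88 -0.    1.21  0.67]
```

View pics/s11.png

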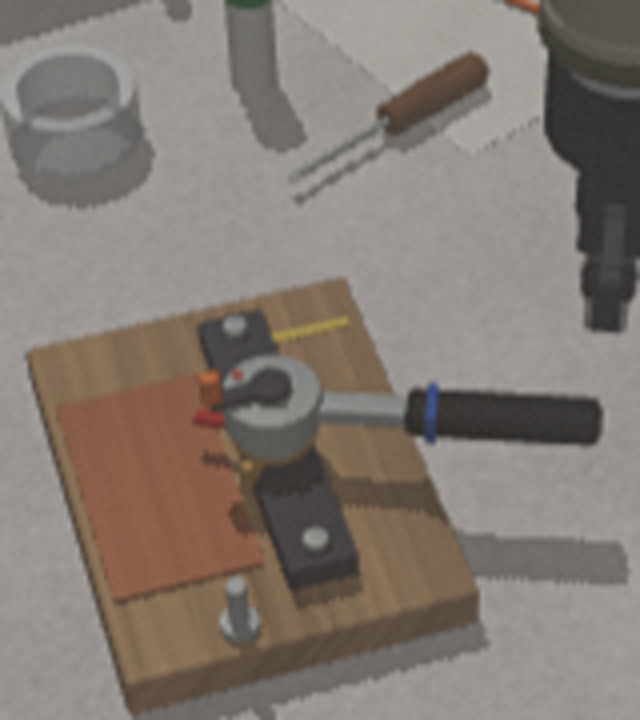

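View pics/t11.png

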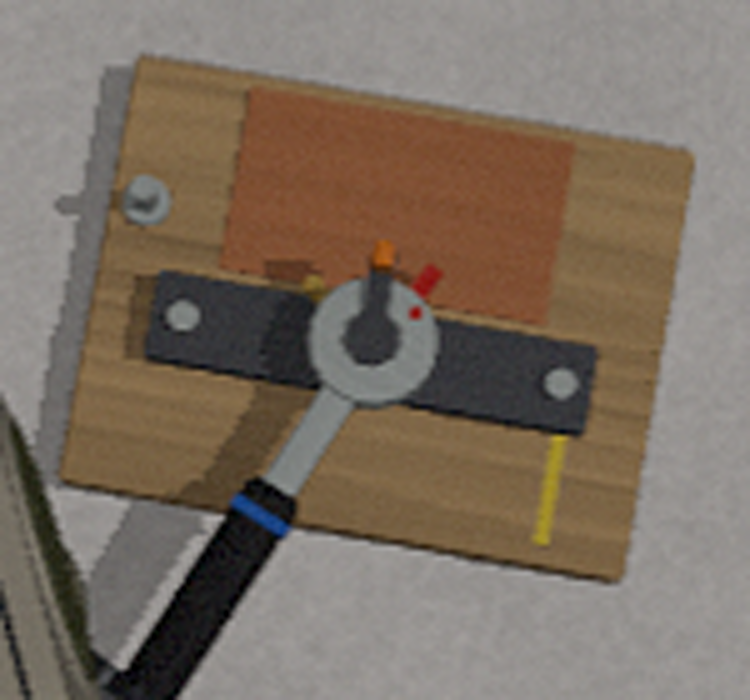

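Run:
```python
from h import *
f=lambda a,b:(270+a/5,130+b/5)
t=ang("top",*f(384,254),.111);t0=ang("top",*f(449,304),.111)
b=ang("top",*f(262,515),.084);b0=ang("top",*f(229,489),.084)
print(t,t0,b,b0,"sel change",t[1]-t0[1]-(b[1]-b0[1]))
g=lambda a,b:(190+a/4,130+b/4)
print(ang("scene",*g(601,420),.074),ang("scene",*g(432,412),.074))
```

```text
(array([ 0.0333, -0.0033]), -0.1, 0.0334) (array([ 0.0123, -0.0311]), -1.194, 0.0334) (array([-0.0763,  0.0469]), 2.591, 0.0896) (array([-0.0653,  0.0613]), 2.388, 0.0896) sel change 0.8909999999999996
(array([-0.1579,  0.0973]), 2.589, 0.1854) (array([-0.077,  0.048]), 2.584, 0.0908)
```

The lever change measures about 0.89 rad and the red dot is exposed, so the lever is on loosen. The handle now sits at 2.59 rad. Next I'll go down beside the grip, on its clockwise side.

```bash
python3 -m jog '[[[0.025,-0.01,-0.03],[0,0,-0.1],0],[[0,0,-0.04],[0,0,-0.1],0],[[0,0,-0.03],[0,0,-0.1],0],[[0,0,-0.02],[0,0,0],0],[[0,0,0],[0,0,0],0]]'
python3 - <<'E'
from h import *
snap("scene","s12",(190,130,350,310),4)
E
```

```text
clock: 9.45
position: [0.5076, 0.0923, 0.058]
ee_rot: [0.439, 0.898, 0.0, 0.01]
ft_force: [0.2, -1.4, 0.3]
grip_width: -0.001
```

View pics/s12.png

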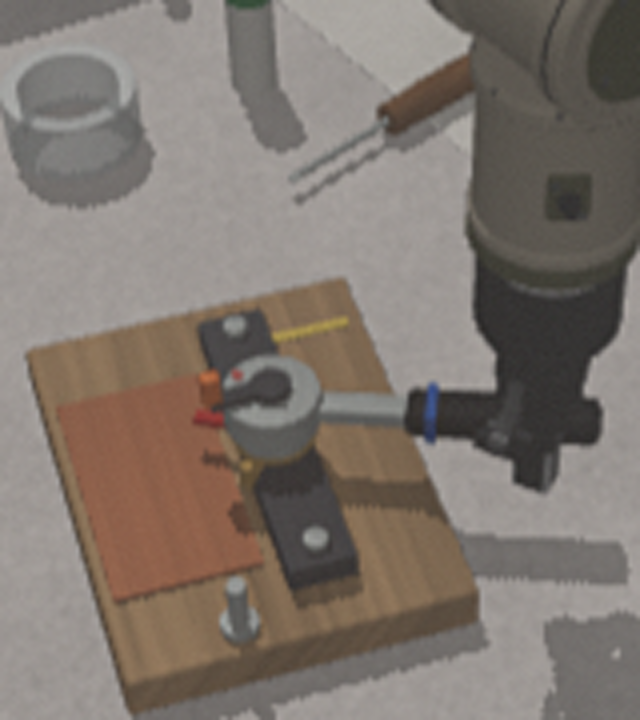

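```bash
python3 -m jog '[[[0,0,-0.013],[0,0,0],0],[[-0.008,-0.013,0],[0,0,0],0],[[-0.003,-0.005,0],[0,0,0],0]]'; python3 -m jog '[[[-0.002,-0.0035,0],[0,0,0],0]]'; python3 -m jog '[[[-0.002,-0.0035,0],[0,0,0],0]]'; python3 -m jog '[[[-0.002,-0.0035,0],[0,0,0],0]]'
```

```text
clock: 9.88
position: [0.4984, 0.0732, 0.0473]
ee_rot: [0.439, 0.898, 0.002, 0.012]
ft_force: [1.4, 1.3, -0.2]
grip_width: -0.002
clock: 10.0
position: [0.4963, 0.0697, 0.0477]
ee_rot: [0.439, 0.898, 0.003, 0.012]
ft_force: [1.0, 3.9, -0.8]
grip_width: -0.001
clock: 10.12
position: [0.4944, 0.0667, 0.048]
ee_rot: [0.439, 0.898, 0.003, 0.012]
ft_force: [1.1, 3.9, -2.8]
grip_width: 0.0
clock: 10.25
position: [0.4925, 0.0637, 0.0482]
ee_rot: [0.439, 0.898, 0.004, 0.012]
ft_force: [3.0, 5.1, -3.4]
grip_width: -0.0
```

```bash
cat > arc.py <<'E'
import sys,numpy as np
x,y,st,n=map(float,sys.argv[1:5]);ax=np.array([.606,-.0285]);r=.148
p=np.array([x,y])-ax;a=np.arctan2(p[1],p[0])%(2*np.pi);print("angle",round(a,3),"r",np.hypot(*p).round(4))
for i in range(int(n)):
    a+=st;q=r*np.array([np.cos(a),np.sin(a)]);print((q-p).round(4),round(a,3));p=q
E
python3 arc.py .4925 .0637 .06 12
```

```text
angle 2.459 r 0.1462
[-0.0068 -0.0059] 2.519
[-0.005  -0.0074] 2.579
[-0.0045 -0.0077] 2.639
[-0.004  -0.0079] 2.699
[-0.0036 -0.0081] 2.759
[-0.0031 -0.0083] 2.819
[-0.0026 -0.0085] 2.879
[-0.002  -0.0086] 2.939
[-0.0015 -0.0087] 2.999
[-0.001  -0.0088] 3.059
[-0.0005 -0.0089] 3.119
[ 0.0001 -0.0089] 3.179
```

```bash
python3 -m jog '[[[-0.006,-0.006,-0.001],[0,0,0.03],0],[[-0.005,-0.0074,-0.001],[0,0,0.03],0],[[-0.0045,-0.0077,0],[0,0,0.03],0]]'; python3 -m jog '[[[-0.004,-0.008,0],[0,0,0.03],0]]';python3 -m jog '[[[-0.0036,-0.008,0],[0,0,0.03],0]]'
```

```text
clock: 10.62
position: [0.4811, 0.0459, 0.0485]
ee_rot: [0.395, 0.919, 0.008, 0.016]
ft_force: [3.6, 7.6, -5.4]
grip_width: 0.001
clock: 10.75
position: [0.4777, 0.0391, 0.0488]
ee_rot: [0.38, 0.925, 0.01, 0.016]
ft_force: [3.7, 6.6, -5.7]
grip_width: 0.003
clock: 10.88
position: [0.4746, 0.0321, 0.0491]
ee_rot: [0.365, 0.931, 0.011, 0.016]
ft_force: [5.0, 8.0, -5.2]
grip_width: -0.001
```

```bash
python3 -m jog '[[[-0.0033,-0.0083,-0.001],[0,0,0.03],0]]'; python3 -m jog '[[[-0.003,-0.0084,-0.001],[0,0,0.03],0]]';python3 -m jog '[[[-0.0026,-0.0085,-0.001],[0,0,0.03],0]]'
python3 - <<'E'
from h import *
snap("scene","s13",(190,130,350,310),4)
E
```

```text
clock: 11.0
position: [0.4722, 0.0251, 0.0487]
ee_rot: [0.35, 0.937, 0.012, 0.017]
ft_force: [3.3, 8.5, 2.1]
grip_width: -0.003
clock: 11.12
position: [0.4701, 0.018, 0.0485]
ee_rot: [0.335, 0.942, 0.014, 0.018]
ft_force: [2.0, 8.0, 4.2]
grip_width: -0.001
clock: 11.25
position: [0.4684, 0.0109, 0.0485]
ee_rot: [0.319, 0.947, 0.015, 0.018]
ft_force: [-0.0, 8.7, 5.6]
grip_width: 0.003
```

View pics/s13.png

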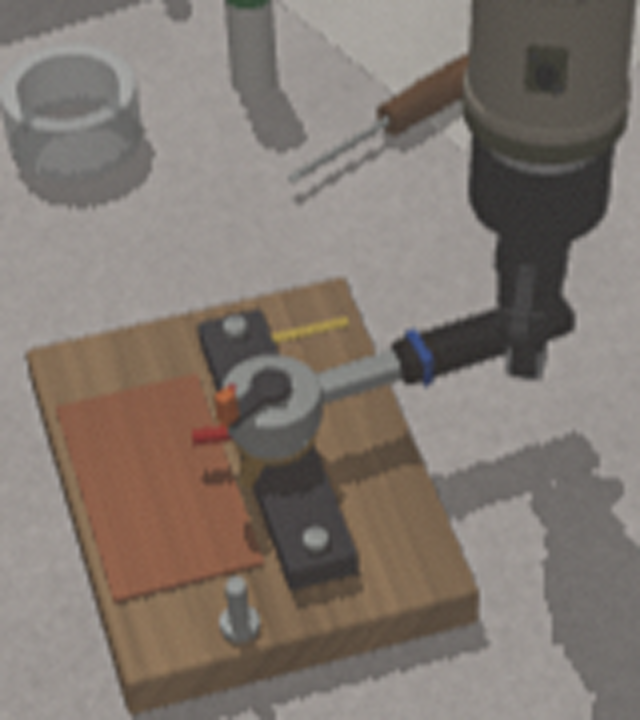

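```bash
python3 arc.py .4684 .0109 .06 16; python3 -m jog '[[[-0.0015,-0.0086,0],[-0.004,0.011,0.03],0]]'; python3 -m jog '[[[-0.001,-0.0086,0],[-0.004,0.011,0.03],0]]';python3 -m jog '[[[-0.001,-0.0087,0],[-0.004,0.011,0.03],0]]';python3 -m jog '[[[-0.0005,-0.0088,0],[-0.004,0.011,0.03],0]]'
```

```text
angle 2.863 r 0.1431
[-0.0069 -0.0073] 2.923
[-0.0017 -0.0087] 2.983
[-0.0011 -0.0088] 3.043
[-0.0006 -0.0089] 3.103
[-0.0001 -0.0089] 3.163
[ 0.0005 -0.0089] 3.223
[ 0.001  -0.0088] 3.283
[ 0.0015 -0.0087] 3.343
[ 0.002  -0.0086] 3.403
[ 0.0025 -0.0085] 3.463
[ 0.0031 -0.0083] 3.523
[ 0.0035 -0.0081] 3.583
[ 0.004  -0.0079] 3.643
[ 0.0045 -0.0077] 3.703
[ 0.0049 -0.0074] 3.763
[ 0.0054 -0.0071] 3.823
clock: 11.42
position: [0.4665, 0.0028, 0.0488]
ee_rot: [0.304, 0.953, 0.013, 0.013]
ft_force: [-0.1, 8.9, -2.9]
grip_width: -0.001
clock: 11.55
position: [0.465, -0.0046, 0.0488]
ee_rot: [0.288, 0.958, 0.01, 0.007]
ft_force: [-0.3, 8.3, -3.3]
grip_width: -0.003
clock: 11.68
position: [0.4638, -0.012, 0.0488]
ee_rot: [0.273, 0.962, 0.007, 0.002]
ft_force: [2.3, 8.3, -3.1]
grip_width: -0.002
clock: 11.8
position: [0.4631, -0.0195, 0.0488]
ee_rot: [0.257, 0.966, 0.004, -0.003]
ft_force: [1.6, 8.2, -3.4]
grip_width: -0.002
```

```bash
python3 -m jog '[[[-0.0007,-0.0088,0],[0,0,0.03],0]]'; python3 -m jog '[[[-0.0003,-0.0088,0],[0,0,0.03],0]]';python3 -m jog '[[[0.0003,-0.0088,0],[0,0,0.03],0]]'
python3 - <<'E'
from h import *
snap("scene","s14",(190,130,350,310),4)
E
```

```text
clock: 11.92
position: [0.4627, -0.0269, 0.0488]
ee_rot: [0.241, 0.971, 0.005, -0.003]
ft_force: [2.7, 8.7, -3.2]
grip_width: 0.003
clock: 12.05
position: [0.4628, -0.0343, 0.049]
ee_rot: [0.225, 0.974, 0.006, -0.003]
ft_force: [2.2, 8.3, -1.9]
grip_width: -0.001
clock: 12.18
position: [0.4633, -0.0417, 0.0491]
ee_rot: [0.209, 0.978, 0.007, -0.003]
ft_force: [2.1, 8.8, -2.4]
grip_width: 0.001
```

View pics/s14.png

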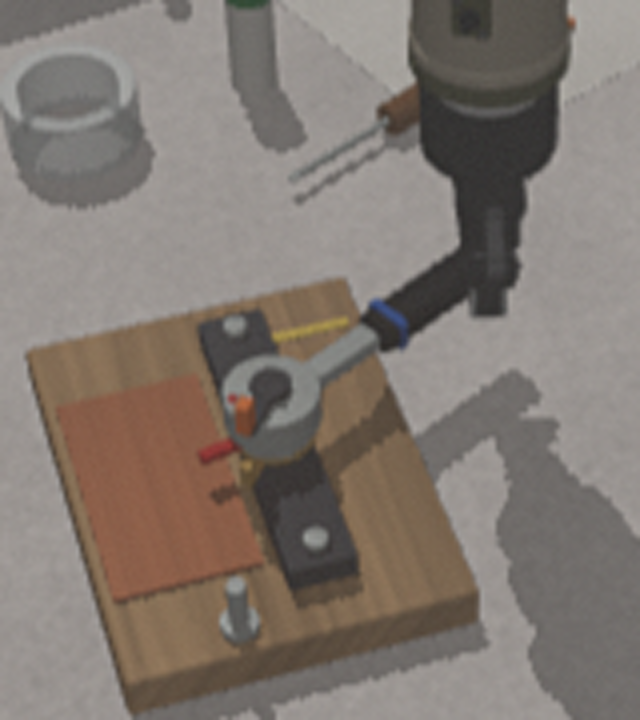

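```bash
python3 - <<'E'
from h import *
g=lambda a,b:(190+a/4,130+b/4)
for n,a,b,z in(("f0",200,418,.054),("f13",197,437,.054),("f14",203,455,.054),("pin",247,466,.064)): print(n,ang("scene",*g(a,b),z))
E
python3 -m jog '[[[0.0005,-0.007,0],[0,0,0.03],0]]'; python3 -m jog '[[[0.0008,-0.006,0],[0,0,0.03],0]]';python3 -m jog '[[[0.001,-0.006,0],[0,0,0.03],0]]';python3 -m jog '[[[0.001,-0.006,0],[0,0,0.03],0]]'
```

```text
f0 (array([ 0.0337, -0.0254]), -0.645, 0.0422)
f13 (array([ 0.0411, -0.0129]), -0.305, 0.0431)
f14 (array([0.0436, 0.001 ]), 0.023, 0.0436)
pin (array([0.0282, 0.028 ]), 0.783, 0.0397)
clock: 12.35
position: [0.4638, -0.0481, 0.0492]
ee_rot: [0.193, 0.981, 0.008, -0.004]
ft_force: [1.7, 10.2, -2.9]
grip_width: -0.001
clock: 12.48
position: [0.4646, -0.0528, 0.0492]
ee_rot: [0.177, 0.984, 0.008, -0.004]
ft_force: [-0.5, 9.5, -1.2]
grip_width: 0.005
clock: 12.6
position: [0.4654, -0.0573, 0.0492]
ee_rot: [0.161, 0.987, 0.009, -0.005]
ft_force: [1.1, 9.1, -1.1]
grip_width: 0.002
clock: 12.72
position: [0.4663, -0.0617, 0.0492]
ee_rot: [0.145, 0.989, 0.01, -0.005]
ft_force: [1.3, 9.4, -1.6]
grip_width: 0.001
```

```bash
python3 -m jog '[[[0.0012,-0.006,0],[0,0,0.025],0],[[0.0013,-0.006,0],[0,0,0.025],0]]'; python3 -m jog '[[[0.0014,-0.006,0],[0,0,0.025],0],[[0.0016,-0.006,0],[0,0,0.025],0]]';python3 -m jog '[[[0.0018,-0.006,0],[0,0,0.025],0],[[0.002,-0.006,0],[0,0,0.025],0]]'
```

```text
clock: 12.98
position: [0.4687, -0.0703, 0.0493]
ee_rot: [0.117, 0.993, 0.012, -0.006]
ft_force: [0.6, 8.8, -1.1]
grip_width: -0.002
clock: 13.22
position: [0.4716, -0.0788, 0.0493]
ee_rot: [0.09, 0.996, 0.014, -0.007]
ft_force: [0.3, 9.5, 0.2]
grip_width: 0.003
clock: 13.48
position: [0.475, -0.0872, 0.0493]
ee_rot: [0.062, 0.998, 0.015, -0.008]
ft_force: [0.1, 9.3, 1.0]
grip_width: -0.002
```

```bash
python3 -m jog '[[[0.002,-0.0045,0],[0,0,0.08],0]]'; python3 -m jog '[[[0.0022,-0.0045,0],[0,0,0.08],0]]';python3 -m jog '[[[0.0024,-0.0045,0],[0,0,0.08],0]]';python3 - <<'E'
from h import *
print(sensors.get_obs()['joint_pos'].round(2))
snap("scene","s15",(190,130,350,310),4)
E
```

```text
clock: 13.6
position: [0.476, -0.0905, 0.0491]
ee_rot: [0.02, 1.0, 0.016, -0.01]
ft_force: [-6.6, 6.0, 2.8]
grip_width: -0.002
clock: 13.72
position: [0.4767, -0.094, 0.049]
ee_rot: [-0.021, 1.0, 0.016, -0.013]
ft_force: [-6.9, 5.6, 5.9]
grip_width: -0.003
clock: 13.85
position: [0.4776, -0.0978, 0.0489]
ee_rot: [-0.063, 0.998, 0.017, -0.015]
ft_force: [-7.4, 5.1, 5.9]
grip_width: 0.001
[-0.23  0.23  0.39  1.99 -0.14  0.98  1.94]
```

View pics/s15.png

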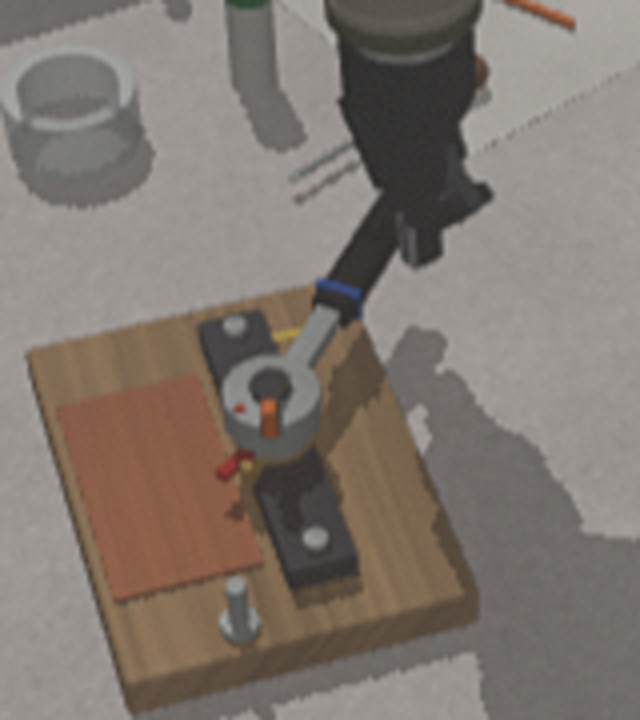

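The red finger at (222,472) is close to the brass pin at (246,467). I'll use small steps from here and watch the force.

```bash
python3 -m jog '[[[0.0025,-0.003,0.0005],[-0.012,-0.011,0.04],0]]'; python3 -m jog '[[[0.0025,-0.003,0.0005],[-0.012,-0.011,0.04],0]]';python3 -m jog '[[[0.0025,-0.003,0.0005],[-0.012,-0.011,0.04],0]]'
```

```text
clock: 14.02
position: [0.4786, -0.1006, 0.0489]
ee_rot: [-0.086, 0.996, 0.011, -0.012]
ft_force: [-6.2, 6.0, 0.2]
grip_width: -0.002
clock: 14.15
position: [0.4792, -0.1027, 0.0488]
ee_rot: [-0.107, 0.994, 0.005, -0.009]
ft_force: [-4.9, 7.3, 0.6]
grip_width: 0.005
clock: 14.28
position: [0.4798, -0.1046, 0.0486]
ee_rot: [-0.127, 0.992, -0.001, -0.006]
ft_force: [-5.1, 5.8, -0.3]
grip_width: -0.001
```

```bash
python3 -m jog '[[[0.003,-0.0035,0.0003],[0,-0.01,0.03],0]]'; python3 -m jog '[[[0.003,-0.0035,0],[0,0,0.03],0]]';python3 -m jog '[[[0.003,-0.0035,0],[0,0,0.03],0]]'; python3 -m jog '[[[0.003,-0.0035,0],[0,0,0.03],0]]'
```

```text
clock: 14.4
position: [0.481, -0.1068, 0.0483]
ee_rot: [-0.144, 0.99, -0.001, -0.003]
ft_force: [-4.2, 5.7, 2.3]
grip_width: -0.004
clock: 14.52
position: [0.4825, -0.1094, 0.0481]
ee_rot: [-0.159, 0.987, 0.0, -0.004]
ft_force: [-6.6, 5.1, 6.4]
grip_width: 0.001
clock: 14.65
position: [0.4841, -0.1121, 0.048]
ee_rot: [-0.175, 0.985, 0.001, -0.006]
ft_force: [-6.3, 5.1, 6.2]
grip_width: -0.003
clock: 14.78
position: [0.4856, -0.1148, 0.0479]
ee_rot: [-0.191, 0.982, 0.002, -0.007]
ft_force: [-6.6, 6.2, 7.2]
grip_width: 0.003
```

```bash
python3 -m jog '[[[0.003,-0.0035,0.0008],[0,0,0.03],0]]'; python3 -m jog '[[[0.003,-0.0035,0.0005],[0,0,0.03],0]]';python3 -m jog '[[[0.003,-0.0035,0.0003],[0,0,0.03],0]]'; python3 -m jog '[[[0.003,-0.0035,0.0003],[0,0,0.02],0]]';python3 - <<'E'
from h import *
snap("scene","s16",(190,130,350,310),4)
E
```

```text
clock: 14.9
position: [0.4867, -0.1171, 0.0482]
ee_rot: [-0.206, 0.978, 0.003, -0.009]
ft_force: [-6.0, 7.4, 1.2]
grip_width: -0.001
clock: 15.02
position: [0.4877, -0.119, 0.0481]
ee_rot: [-0.222, 0.975, 0.005, -0.011]
ft_force: [-6.2, 9.0, 4.3]
grip_width: -0.0
clock: 15.15
position: [0.4887, -0.1208, 0.048]
ee_rot: [-0.238, 0.971, 0.006, -0.013]
ft_force: [-8.0, 9.3, 8.8]
grip_width: 0.006
clock: 15.28
position: [0.4898, -0.1225, 0.0481]
ee_rot: [-0.248, 0.969, 0.008, -0.015]
ft_force: [-8.8, 10.2, 8.8]
grip_width: -0.002
```

View pics/s16.png

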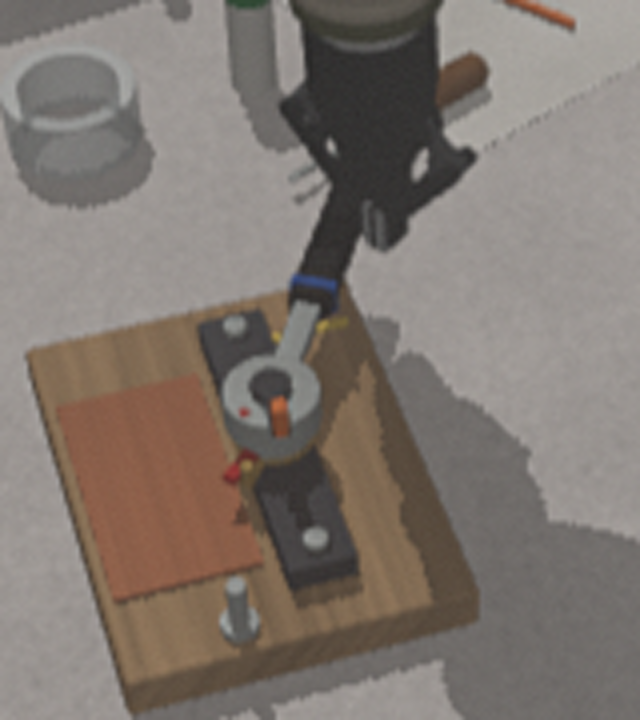

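```bash
python3 -m jog '[[[0.003,-0.0035,0.001],[0,0,0],0]]'; python3 -m jog '[[[0.003,-0.0035,0.0005],[0,0,0],0]]'; python3 -m jog '[[[0.003,-0.0035,0.0005],[0,0,0],0]]'
```

```text
clock: 15.45
position: [0.4907, -0.1238, 0.0485]
ee_rot: [-0.25, 0.968, 0.01, -0.017]
ft_force: [-7.0, 12.9, 2.2]
grip_width: 0.001
clock: 15.58
position: [0.4915, -0.1247, 0.0484]
ee_rot: [-0.251, 0.968, 0.013, -0.019]
ft_force: [-8.9, 11.8, 6.8]
grip_width: -0.003
clock: 15.7
position: [0.4923, -0.1255, 0.0484]
ee_rot: [-0.252, 0.967, 0.015, -0.021]
ft_force: [-9.1, 11.7, 8.4]
grip_width: 0.0
```

```bash
python3 -m jog '[[[0.0032,-0.0038,0.001],[-0.01,-0.01,0],0]]'; python3 -m jog '[[[0.0032,-0.0038,0.0005],[-0.01,-0.01,0],0]]'; python3 -m jog '[[[0.0032,-0.0038,0.0005],[-0.01,-0.01,0],0]]';python3 - <<'E'
from h import *
snap("scene","s17",(190,130,350,310),4)
E
```

```text
clock: 15.82
position: [0.4931, -0.1265, 0.0486]
ee_rot: [-0.253, 0.967, 0.012, -0.02]
ft_force: [-8.2, 13.2, 1.4]
grip_width: 0.002
clock: 15.95
position: [0.4938, -0.1273, 0.0483]
ee_rot: [-0.254, 0.967, 0.008, -0.019]
ft_force: [-8.6, 13.1, 6.2]
grip_width: -0.002
clock: 16.08
position: [0.4946, -0.1281, 0.0481]
ee_rot: [-0.255, 0.967, 0.005, -0.018]
ft_force: [-9.8, 12.9, 7.7]
grip_width: 0.003
```

View pics/s17.png

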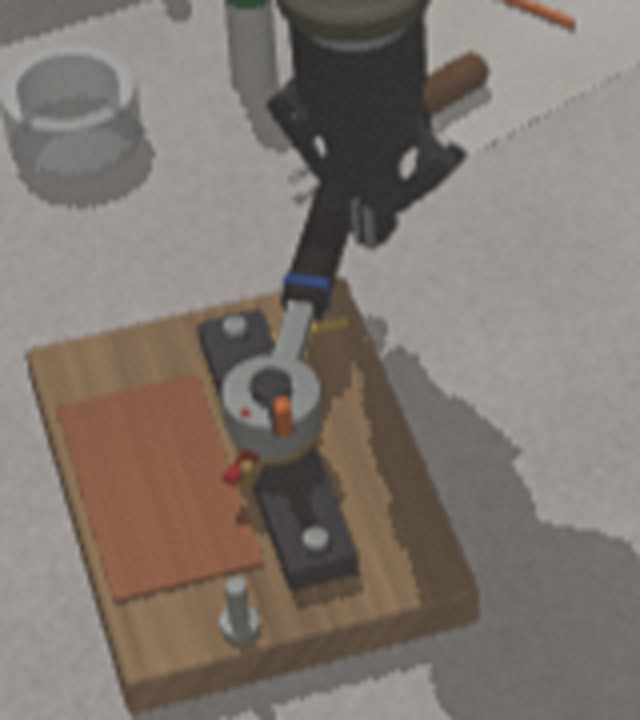

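```bash
python3 -m jog '[[[0.0033,-0.0038,0.001],[0,0,0],0]]'; python3 -m jog '[[[0.0033,-0.0038,0.0008],[0,0,0],0]]'; python3 -m jog '[[[0.0033,-0.0038,0.0008],[0,0,0],0]]';python3 - <<'E'
from h import *
snap("scene","s18",(190,130,350,310),4)
E
```

```text
clock: 16.25
position: [0.4952, -0.1287, 0.0483]
ee_rot: [-0.256, 0.966, 0.007, -0.02]
ft_force: [-10.7, 13.2, 5.5]
grip_width: 0.007
clock: 16.38
position: [0.4957, -0.1293, 0.0484]
ee_rot: [-0.257, 0.966, 0.01, -0.023]
ft_force: [-10.6, 13.9, 6.2]
grip_width: 0.0
clock: 16.5
position: [0.4962, -0.1299, 0.0485]
ee_rot: [-0.258, 0.966, 0.013, -0.026]
ft_force: [-11.5, 13.3, 7.1]
grip_width: -0.003
```

View pics/s18.png

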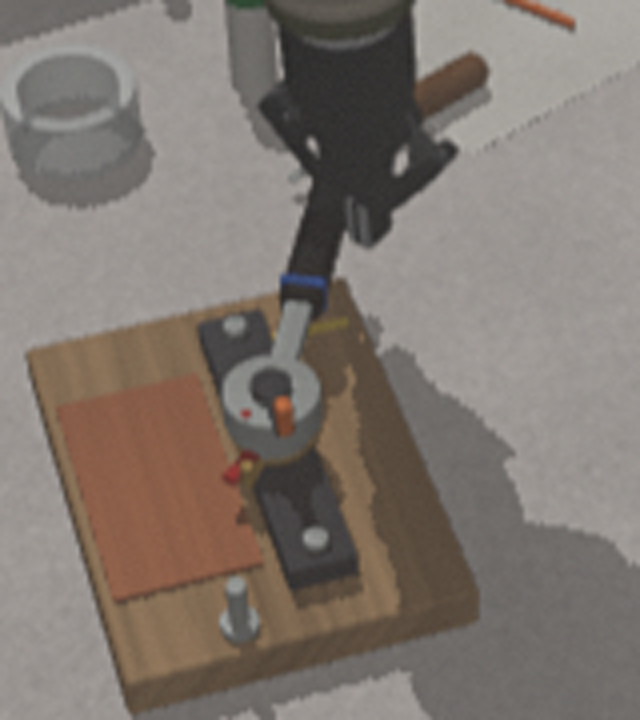

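The finger at (230,475) hasn't moved, pressed on the pin, while the force rose from 9 to about 17 N. That's the stop, so I'll let go and rise clear.

```bash
python3 -m jog '[[[-0.003,0.003,0],[0,0,0],0],[[-0.005,0.006,0],[0,0,0],0],[[-0.012,0.013,0],[0,0,0],0],[[-0.015,0.016,0],[0,0,0],0],[[-0.01,0.01,0.02],[0,0,0],0]]'; python3 -m jog '[[[0,0,0.05],[0,0,0],0],[[0,0,0.05],[0,0,0],0],[[-0.03,0.05,0.03],[0,0,0],0],[[-0.03,0.05,0.0],[0,0,0],0],[[0,0.05,0],[0,0,0],0]]';python3 -m jog '[[[0,0.05,0],[0,0,0],0],[[0,0.05,0],[0,0,0],0],[[0,0.04,0],[0,0,0],0],[[0,0,0],[0,0,0],0]]'
python3 - <<'E'
from h import *
snap("scene","s19",(190,130,350,310),4);snap("top","t19",(270,130,420,270),5);snap("top","t19f")
E
```

```text
clock: 17.18
position: [0.445, -0.0805, 0.0674]
ee_rot: [-0.258, 0.965, 0.016, -0.031]
ft_force: [0.2, -0.4, 0.2]
grip_width: -0.003
clock: 17.8
position: [0.3835, 0.0652, 0.2018]
ee_rot: [-0.254, 0.967, 0.014, -0.03]
ft_force: [1.8, 0.4, 0.1]
grip_width: -0.0
clock: 18.3
position: [0.3822, 0.2103, 0.2027]
ee_rot: [-0.256, 0.966, 0.014, -0.029]
ft_force: [-0.9, -0.7, 0.2]
grip_width: -0.004
```

View pics/s19.png

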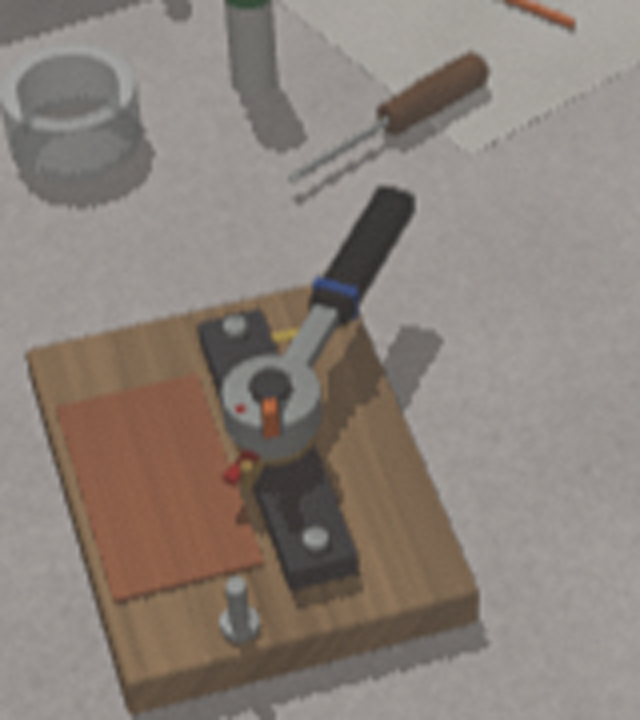

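View pics/t19.png

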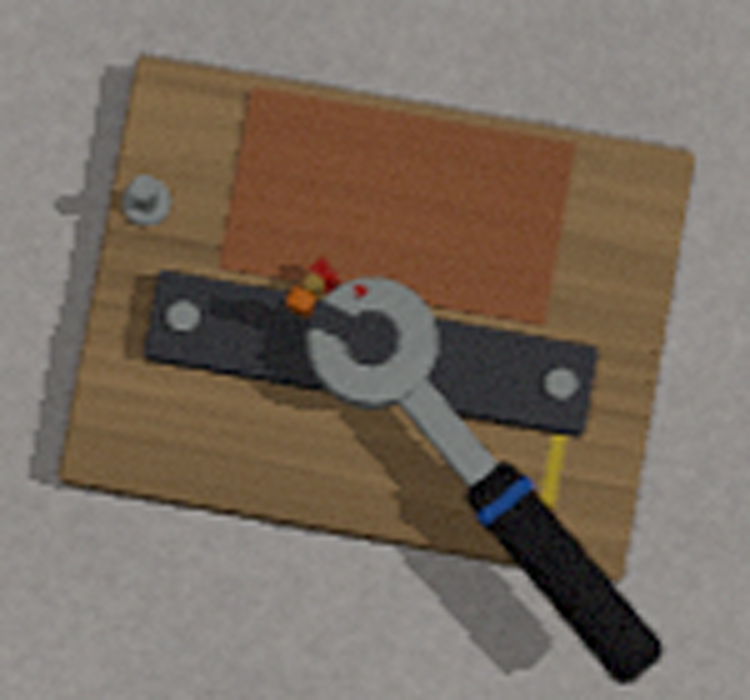

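View pics/t19f.png

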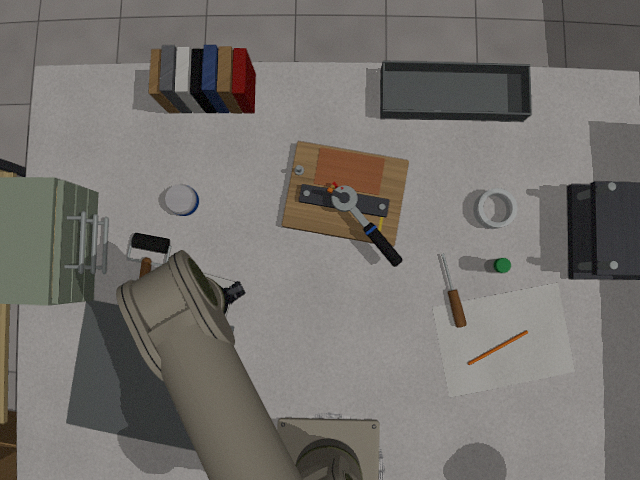

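Run:
```python
from h import *
f=lambda a,b:(270+a/5,130+b/5)
t=ang("top",*f(301,300),.111);b=ang("top",*f(505,500),.084)
print(t,b,"sel change",t[1]+1.194-(b[1]%(2*np.pi)-2.388), "finger",ang("top",*f(323,272),.056),"pin",ang("top",*f(315,286),.064))
o=sensors.get_obs();print(o['clock'],o['ft_force'].round(1),abs(o['joint_velocities']).max())
manip.hand_in()
```

```text
(array([0.0131, 0.0315]), 1.177, 0.0341) (array([-0.0682, -0.0574]), -2.441, 0.0891) sel change 0.9168146928204135 finger (array([0.0342, 0.0223]), 0.577, 0.0408) pin (array([0.0266, 0.0257]), 0.768, 0.037)
18.45 [ 1.  -0.4 -0. ] 0.009318720448128192
the job is handed in; nothing more can be done
```

The clamp bolt is backed off against its stop, the lever is on loosen, and the handle is released. I handed the job in at 18.45 s and got no verdict back.

- **Lever:** I pushed the orange tab over with the closed fingertips at no more than about 10 N. It moved about 0.9 rad relative to the ratchet, measured before and after the swing. That puts it near its 0.9 rad hard end. The ratchet turned along by about 0.2 rad during this push.
- **Handle:** I swung it counter-clockwise. The bolt dragged at about 9 N until the red finger met the brass pin. The force then rose to about 17 N along the push (19 N in total), and I held it above 12 N for about 1 s. I then let go and moved the arm clear.
- **Last checks:** The red finger (0.58 rad) sits beside the pin (0.77 rad), which is about one finger-and-pin width apart. By my measurement the bolt turned about 1.2 rad. The other things look unmoved, except that the arm partly hid the brayer and the palette. The force readings show the arm touching nothing.

Two things did not match what I expected:

- **Tool tip position:** The real fingertips were about 40 mm higher than the tool frame says. My first try at the tab passed over it without touching, and I corrected the height from the camera depth.
- **Stop not rigid:** At the stop the handle kept creeping under load while the red finger stayed still. It sprang back about 0.15 rad when released.

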